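# Find the high side of a bowed bamboo lamp stem

## Robot

A 7-joint arm with a two-finger parallel gripper is mounted at the origin on the work surface. World frame = base frame: x ahead of the robot, y to its left, z up, the work surface at z = 0. Lengths are in mm, angles in rad, forces in N, time in s.
With the tool pointing down it reaches from about 425 to 800 mm from the base axis. Payload 8.3 kg.
Tool frame: the origin (TCP) lies on the centre line of the jaws, within the pads' length; the fingertips stand 8 mm ahead of it and the grasp point (between the pads) lies 11 mm behind it; z points along the fingers, y is the direction in which the jaws open and shut (so a half turn about z gives the same grasp; the last joint's range is limited). The gripper opens to 85 mm and grips with 20 to 120 N. Pads are 22 mm wide; open, the fingers measure 114 mm over their backs; the gripper's body (76 mm by 85 mm) begins 54 mm behind the grasp point. The pads swing forward as they close: fully open they stand 13 mm farther back than shut.
Start: joints at [-0.063, 0.383, 0.016, 1.37, -0.006, 1.388, -0.046], TCP at [624.983, 0.046, 239.279] pointing down, gripper open.
Joint ranges: [-2.95, 2.95], [-0.25, 2.06], [-1.52, 1.56], [0.18, 2.33], [-1.44, 4.58], [0.02, 2.06], [-3.01, 3.01]. Speed limits (rad/s): [2.39, 2.39, 3.01, 3.01, 3.14, 3.14, 3.14].

## Interface

Orientations are given as a 3x3 rotation matrix whose columns are the frame's x, y, z axes.
In Python, from station import robot gives the robot as it stands.
- The arm moves only by the shell command python3 -m pendant 'ROWS' [FORCE]. ROWS is a JSON object of lists of equal length, an entry for each row: "offset": the shift along the world's x, y, z in mm, a list of three; "twist": the turn about the world's z in degrees; "jaw": the opening, from 0 (shut) to 1 (fully open). A call has 1 to 20 rows; each row shifts and turns the commanded pose from where the row before left it; what a row does not reach is not made up. A row lasts 1/8 s, in which the tool goes at most 62.5 mm and 10.7 degrees, less where a joint would pass 70% of its speed; a pose out of reach is approached as far as the arm can. A call with a gripper value outside its range is refused whole. The fingers move at their own pace and stop on an object; FORCE is the grip in N (left out, the last holds). Time passes only in rows, so rows that do not move let the fingers close. It gives the time, the measured TCP pose, the force and the opening at its end, in the units of the state.
- robot.observe(): the state, without advancing time (a new reading comes with each control period).
- robot.read_camera(name): name is "scene" or "side" or "wrist"; returns the picture (400x640x3 uint8, blue, green, red); there is no depth.
- robot.camera_params(name): a dict with "fx", "fy", "cx", "cy" (pixels), "k1" (the pictures are not rectified: a ray, as slopes to the right and down, at radius r is drawn at 1 + k1 r^2 times it, then the intrinsics apply), "eye" and "rotation" of the camera in the world; the wrist camera has in their place "hand_eye" (4x4, takes a point from camera to tool coordinates, whose origin is the TCP and whose axes are the flange's). Camera axes: x right, y up, looking along -z (the intrinsics and any distortion apply to the point x, -y, -z); pixel columns grow to the right and rows downward; lengths in mm; the calibration is good to about 2 mm. A picture is of the moment at which its call begins: read the wrist's pose just before it. camera_params takes no time and is no camera call.
- robot.close_job(): hands the job in, once; it reports no verdict.
The state is a dict: "time": time; "joints": joint angles; "joint_vel": joint speeds; "tau": joint torques, N m; "tool_pos": TCP position; "ee_rot": TCP orientation; "contact_force": force on the tool from outside, world axes, zero at the start; "wrist_torque": the same for the moment, N m; "width": opening from 0.0 (shut) to 1.0 (fully open).
Only numpy, scipy, OpenCV 4.12 (cv2) and the standard library are available. Lean on these libraries where they do the work, as an engineer would, in place of code of your own. Each camera call takes 0.05 s, during which the arm holds its last target. There are 200 camera calls.

## Task

This bamboo lamp stem is bowed and has to be straightened. Press the indicator stand's black knob down gently until the plunger rests on the stem and is pushed in by about half of its travel, then turn the stem in its V blocks by the legs of its foot, gently, watching the dial, to find the high side of the bow. Leave the stem lying in its blocks with the high side straight up, the plunger still pressing on it, and leave everything else on the cabinet where it is.

Things in the scene. Friction and masses are not known exactly. Their poses are not given: they have to be found in the camera images.
- bench: Fixed bench: wooden board 160 x 236 x 16 mm with two dark V blocks (24 mm thick, 76 mm wide, 128 mm high, 90-degree V) at y = -97 and +97 mm and a steel indicator stand at x = 75 mm, y = 0. Origin on the table below the middle of the stem; y runs along the stem, away from its foot; x points from the stem to the stand; z up. The stem's axis lies 115 mm above the origin.
- knob_top (a point): Middle of the flat top of the stand's black round knob (34 mm across, 20 mm thick, on an 18 mm steel post), 238 to 255 mm above the table at the start. Pressing the knob down slides post, dial and plunger down together, 70 mm from fully raised (255 mm) at most, against a friction of about 6 N; it stays at any height.
- plunger: The dial's sprung steel plunger, 8 mm thick with a ball tip 10 mm across, over the middle of the stem. Origin at its lowest point: 95 mm lower than the knob's top when the plunger is not pushed in. The spring takes 1.2 N at first, 4.2 N at the end of the 30 mm travel; beyond that it is solid and gets crushed.
- dial (a point): Centre of the dial's white face, 58 mm across, looking up, over the stem, 22 mm lower than the knob's top. One black mark per mm of plunger travel, a longer one every 5 mm, from 0 (towards the bench's +y) clockwise to 30.
- needle (a joint): Needle of the dial, rad, clockwise seen from above: 0 with the plunger fully out (needle towards the bench's +y), 0.2 rad for each mm that the plunger is pushed in: 3.0 at half of the travel, 6.0 at the end of it.
- stem: Loose bamboo lamp stem, 26 mm thick, 290 mm long, about 0.45 kg, in the V blocks. Origin on its axis midway between the blocks; y along it, away from the foot. Its middle is bowed 5 mm sideways, to a side that differs each time and is not given by this frame: under the dial it rises and falls 10 mm, once per turn, like a cosine. It turns with friction (under 0.1 N m) and stays at any angle.
- foot (a point): Centre of the stem's foot, on the stem's axis at its y = -150 mm, axes as the stem's. Brass hub 39 mm across, 30 mm long; three dark wooden legs 14 x 14 mm reaching out to 66 mm from the axis, one along the stem's own +z, the others 120 degrees from it about y. Legs clear board and table all the way round.
- tealight: Glass tealight holder, 66 mm across, 62 mm high, loose, between the robot and the bench. Origin under its middle. Leave it alone.
- pump_bottle: Empty black pump bottle, 66 mm across, 176 mm high, light and loose, beyond the bench. Origin under its middle. Leave it alone.
- dish: White ceramic dish, 110 mm across, 28 mm high, loose, with a river stone in it, left of the bench. Origin under its middle. Leave it alone.
- stone: Smooth flat river stone 46 mm across, 22 mm thick, in the dish. Origin at its middle.
- yoga_block_a: Wooden yoga block 120 x 225 x 75 mm, loose, at the left. Origin under its middle.
- yoga_block_b: Second wooden yoga block, the same.
- mallet: Wooden mallet lying at the right, 195 mm long, head 95 x 52 mm. Origin near the table, where handle and head meet.

How it is judged:
By the outcome, as a careful person would: the job done as asked, in the order asked, and still so for the second after the job is handed in, with the robot touching nothing.
It also fails if it takes over 64 s, if anything falls off the work surface, if the arm or the gripper's body presses on something with over 40 N, if the wrist force passes 120 N, or if a joint passes its speed limit or range.

## Working session

There is one attempt and no reset: what is moved stays moved. The work goes in short steps, Python scripts to look and compute and a shell command to move; the robot and the scene stay as the last step left them, time stands still between calls to the robot, and variables do not carry over. Pictures are saved under pics/ and viewed, about 8 in all and at most 12, crops included, and the job is handed in when it is done.

```bash
mkdir -p pics; ls
python3 - <<'E'
from station import robot
import cv2,numpy as np
np.set_printoptions(precision=3,suppress=True)
s=robot.observe();print(s['time'],s['tool_pos'],s['ee_rot'])
a=robot.read_camera("scene");b=robot.read_camera("side")
cv2.imwrite("pics/scene0.png",a);cv2.imwrite("pics/side0.png",b)
for n in("scene","side","wrist"):print(n,robot.camera_params(n))
E
```

```text
pics
0.0 [624.503   0.021 238.259] [[ 0.     1.    -0.002]
 [ 1.    -0.    -0.   ]
 [-0.    -0.002 -1.   ]]
scene {'fx': 446.3410819186363, 'fy': 446.3410819186363, 'cx': 319.1537086712242, 'cy': 207.40149270765338, 'k1': -0.07962488092822777, 'eye': array([1008.568,  608.467, 1214.904]), 'rotation': array([[-0.798, -0.489,  0.352],
       [ 0.602, -0.652,  0.461],
       [ 0.004,  0.58 ,  0.815]])}
side {'fx': 411.75291835966357, 'fy': 411.75291835966357, 'cx': 316.5742274925382, 'cy': 204.49171737038102, 'k1': 0.033569933062117883, 'eye': array([-299.876, -832.763,  977.183]), 'rotation': array([[ 0.706,  0.392, -0.59 ],
       [-0.709,  0.387, -0.59 ],
       [-0.004,  0.835,  0.551]])}
wrist {'fx': 279.6451891967097, 'fy': 279.6451891967097, 'cx': 316.72784177139033, 'cy': 196.20759892303016, 'k1': 0.014360934971064393, 'hand_eye': array([[   0.001,    0.962,    0.273,   68.921],
       [   1.   ,   -0.001,    0.   ,   -0.943],
       [   0.001,    0.273,   -0.962, -135.229],
       [   0.   ,    0.   ,    0.   ,    1.   ]])}
```

View pics/scene0.png

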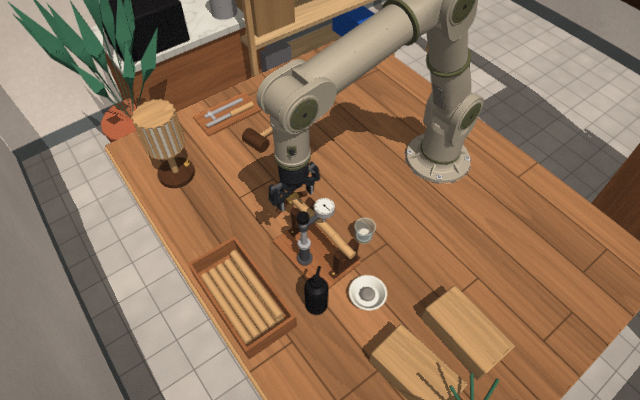

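View pics/side0.png

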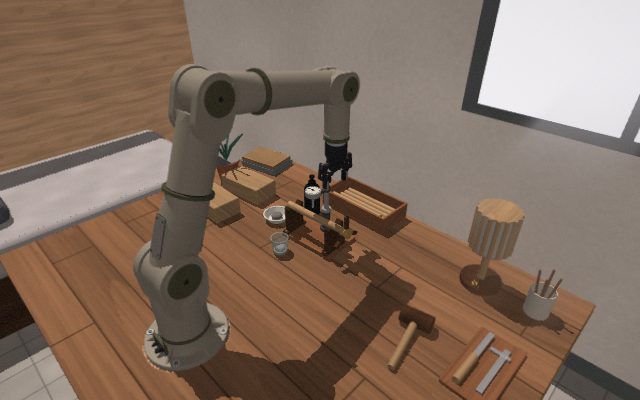

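The scene view shows the dial at about (324,208), the knob at (303,217), and the foot hidden under the gripper. The side view shows the dial at (313,193) and the foot near (345,232). Next I'll make one composite of crops and the wrist view.

```bash
cat > h.py <<'E'
from station import robot
import cv2,numpy as np
np.set_printoptions(precision=2,suppress=True)
def cam(n):
    p=robot.camera_params(n)
    if n=="wrist":
        s=robot.observe();H=np.array(p["hand_eye"]);R=np.array(s["ee_rot"])
        return p,R@H[:3,:3],R@H[:3,3]+s["tool_pos"]
    return p,np.array(p["rotation"]),np.array(p["eye"])
def ray(c,u,v):
    p,R,e=c
    K=np.array([[p["fx"],0,p["cx"]],[0,p["fy"],p["cy"]],[0,0,1.]])
    q=cv2.undistortPoints(np.array([[[u,v]]],float),K,np.array([p["k1"],0,0,0.]))[0,0]
    d=R@np.array([q[0],-q[1],-1]);return e,d/np.linalg.norm(d)
def onz(c,u,v,z):
    e,d=ray(c,u,v);return e+d*(z-e[2])/d[2]
def tri(rs):
    A=sum(np.eye(3)-np.outer(d,d) for e,d in rs);b=sum((np.eye(3)-np.outer(d,d))@e for e,d in rs)
    return np.linalg.solve(A,b)
def proj(c,P):
    p,R,e=c;q=R.T@(np.array(P)-e);x,y=q[0]/-q[2],-q[1]/-q[2];k=1+p["k1"]*(x*x+y*y)
    return np.array([p["fx"]*x*k+p["cx"],p["fy"]*y*k+p["cy"]])
E
python3 - <<'E'
from h import *
w=robot.read_camera("wrist");cv2.imwrite("pics/wrist0.png",w)
a=cv2.imread("pics/scene0.png");b=cv2.imread("pics/side0.png")
f=lambda i,x,y:cv2.resize(i[y:y+100,x:x+133],(400,300),interpolation=2)
im=np.vstack([np.hstack([f(a,260,170),f(b,255,165)]),np.zeros((0,800,3),np.uint8)])
cv2.imwrite("pics/c1.png",im)
print(tri([ray(cam("scene"),324,208),ray(cam("side"),313,193)]))
E
```

```text
[565.07  50.25 210.24]
```

View pics/c1.png

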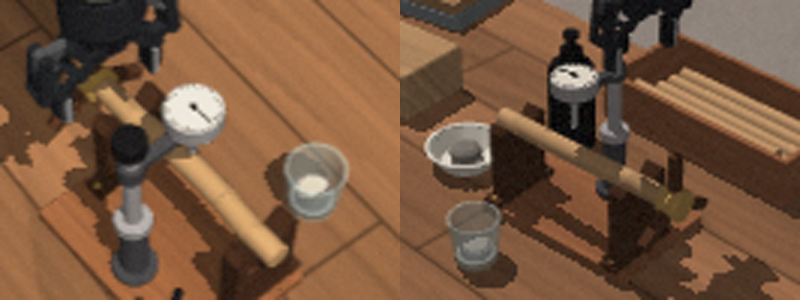

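View pics/wrist0.png

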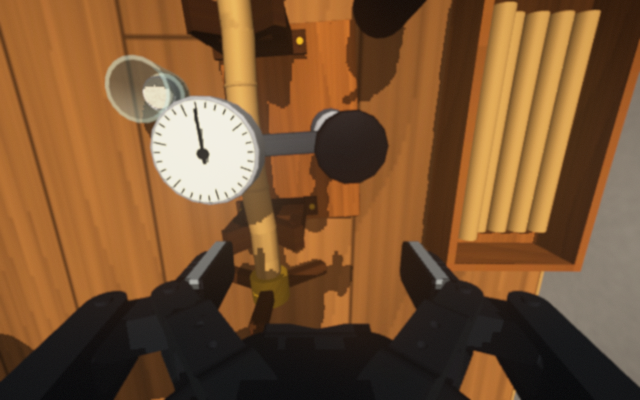

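The wrist view (up = +y, right = +x) shows the dial at (204,153) and the knob at (351,146). The foot's hub is near (268,285), with legs pointing right-up (about (310,270)), left (about (240,270)) and down. Next I'll triangulate these.

Run:
```python
from h import *
w=cam("wrist");S=cam("scene");D=cam("side")
print("dial3",tri([ray(w,204,153),ray(S,324.2,207.2),ray(D,313.2,191.6)]),"SD",tri([ray(S,324.2,207.2),ray(D,313.2,191.6)]))
print("knob SW",tri([ray(w,351,146),ray(S,302.9,214.5)]))
for z in(235,240,245,250,255):
    k=onz(w,351,146,z);d=onz(w,204,153,z-22);print(z,k,d,np.linalg.norm((k-d)[:2]),np.degrees(np.arctan2(*(k-d)[1::-1])))
# hub & stem end
print("hub",onz(w,268,285,115+12),"stemtop far",onz(w,238,10,128),"near",onz(w,266,262,128))
im=cv2.imread("pics/wrist0.png");print(im[280:292,250:290:6].reshape(-1,3)[:6])
x,y=222,240
cv2.imwrite("pics/c2.png",cv2.resize(im[225:345,200:360],(800,600),interpolation=2))
```

```text
dial3 [563.66  49.87 216.47] SD [565.76  50.85 215.43]
knob SW [639.17  56.14 249.82]
235 [640.4   55.24 235.  ] [559.15  48.97 213.  ] 81.49111896623525 4.407554185372233
240 [639.81  55.73 240.  ] [561.17  49.6  218.  ] 78.88001115093952 4.4610933983392105
245 [639.21  56.23 245.  ] [563.18  50.22 223.  ] 76.26897692723651 4.518298446039507
250 [638.62  56.72 250.  ] [565.2   50.84 228.  ] 73.65802412116457 4.579559048185613
255 [638.02  57.21 255.  ] [567.21  51.46 233.  ] 71.04716170891379 4.645322176154603
hub [574.46 -93.89 127.  ] stemtop far [563.17 147.09 128.  ] near [573.87 -67.61 128.  ]
[[ 19  53  78]
 [ 21  69  95]
 [ 21  67  93]
 [ 24  69  97]
 [ 19  71  99]
 [ 21  75 106]]
```

View pics/c2.png

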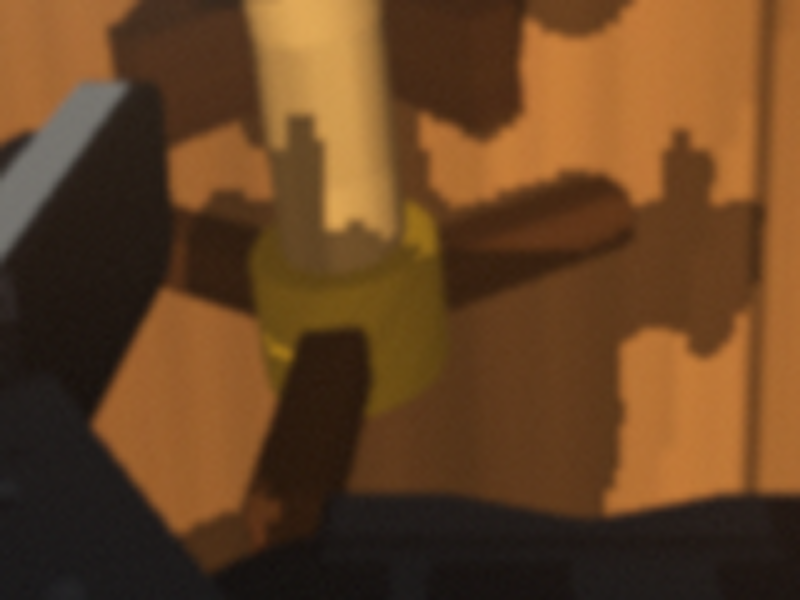

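```bash
python3 -m pendant '{"offset":[[0,0,30],[0,0,30],[7,28,0],[7,28,0],[0,0,0],[0,0,-15],[0,0,-15],[0,0,-4],[0,0,-3],[0,0,-3],[0,0,-2],[0,0,-2]],"twist":[0,0,0,0,0,0,0,0,0,0,0,0],"jaw":[0,0,0,0,0,0,0,0,0,0,0,0]}' 30
python3 - <<'E'
from h import *
w=cam("wrist");print(robot.observe()["contact_force"]);cv2.imwrite("pics/w1.png",robot.read_camera("wrist"))
print(proj(w,[564,50.5,220]))
E
```

```text
time: 1.65
tool_pos: [639.1, 56.1, 255.5]
ee_rot: [[-0.0, 1.0, 0.0], [1.0, 0.0, 0.0], [0.0, 0.0, -1.0]]
contact_force: [-0.6, 0.5, 3.8]
width: 0.005
[-0.57  0.54  3.83]
[204.09 234.29]
```

View pics/w1.png

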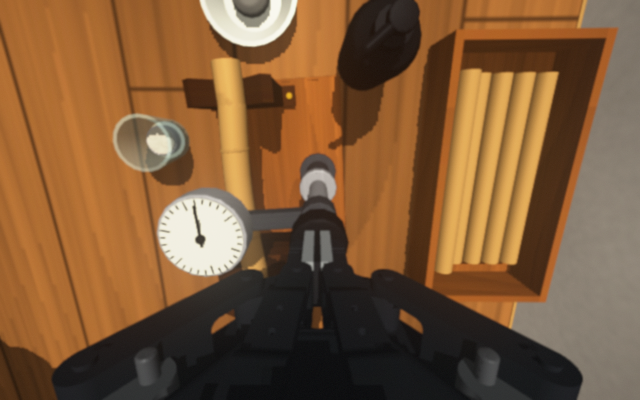

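The wrist view shows the fingertips on the knob at about (320,240), with 3.8 N. The dial centre is at (200,240) with the needle at its zero. Next I'll write a needle reader and press part of the way.

```bash
cat >> h.py <<'E'
def needle(im,c,ztop,yaw=0.0):
    """bearing of the needle, deg clockwise from world +y, dial centre on plane ztop-22"""
    z=ztop-22;u0,v0=proj(c,[564,50.5,z])
    m=((im.min(2)>140)&(im.max(2).astype(int)-im.min(2)<40)).astype(np.uint8)
    m=cv2.morphologyEx(m,cv2.MORPH_CLOSE,np.ones((9,9)))
    n,l,st,ce=cv2.connectedComponentsWithStats(m)
    k=min((i for i in range(1,n) if st[i,4]>120),key=lambda i:np.hypot(*(ce[i]-[u0,v0])))
    cnt=max(cv2.findContours((l==k).astype(np.uint8),0,2)[0],key=cv2.contourArea)
    (cu,cv_),ax,_=cv2.fitEllipse(cv2.convexHull(cnt))
    C=onz(c,cu,cv_,z);g=cv2.GaussianBlur(im.min(2),(0,0),.7).astype(np.float32)
    A=np.arange(0,360,1.);r=np.arange(9,18,.5)
    P=np.array([[proj(c,C+[q*np.sin(np.radians(a)),q*np.cos(np.radians(a)),0]) for q in r] for a in A],np.float32)
    s=cv2.remap(g,P[...,0],P[...,1],1).mean(1);i=s.argmin()
    d=np.arange(-12,13);wt=np.clip(np.median(s)-s[(i+d)%360],0,None)
    return C,(i+(d*wt).sum()/wt.sum())%360,s[i],np.median(s),max(ax)
E
python3 - <<'E'
from h import *
print(needle(cv2.imread("pics/w1.png"),cam("wrist"),247))
E
python3 -m pendant '{"offset":[[0,0,-3],[0,0,-4],[0,0,-4],[0,0,-4],[0,0,-4],[0,0,-4],[0,0,-3],[0,0,0]],"twist":[0,0,0,0,0,0,0,0],"jaw":[0,0,0,0,0,0,0,0]}'
python3 - <<'E'
from h import *
s=robot.observe();w=cam("wrist");im=robot.read_camera("wrist");cv2.imwrite("pics/w2.png",im)
zt=s["tool_pos"][2]-8.5
print(zt,s["contact_force"],needle(im,w,zt))
E
```

```text
(array([564.67,  52.52, 225.  ]), np.float64(348.3930203060973), np.float32(93.73296), np.float32(226.02979), 90.10282135009766)
time: 2.7
tool_pos: [639.1, 56.1, 228.9]
ee_rot: [[-0.0, 1.0, 0.0], [1.0, 0.0, 0.0], [0.0, 0.0, -1.0]]
contact_force: [1.2, -0.8, 2.0]
width: 0.001
220.37621641611992 [ 1.16 -0.78  2.05] (array([564.6 ,  52.43, 198.38]), np.float64(49.12091173307337), np.float32(97.18593), np.float32(227.99219), 90.37623596191406)
```

```bash
python3 - <<'E'
s=open('h.py').read()
s=s.replace("    A=np.arange(0,360,1.);r","""    if ax[0]>40:   # refine on the dark pivot
        yy,xx=np.mgrid[:im.shape[0],:im.shape[1]];q=max(ax)/2
        wm=np.clip(170-g,0,None)*(np.hypot(xx-cu,yy-cv_)<q*.17)
        pu,pv=(wm*xx).sum()/wm.sum(),(wm*yy).sum()/wm.sum()
        wm=np.clip(170-g,0,None)*(np.hypot(xx-pu,yy-pv)<q*.12)
        C=onz(c,(wm*xx).sum()/wm.sum(),(wm*yy).sum()/wm.sum(),z)
    A=np.arange(0,360,1.);r""")
open('h.py','w').write(s)
E
python3 - <<'E'
from h import *
w=cam("wrist");p,R,e=w
a=cv2.imread("pics/w1.png");b=cv2.imread("pics/w2.png");e1=e+[0,0,255.5-228.9]
print(needle(a,(p,R,e1),247));print(needle(b,w,220.4))
i0=cv2.imread("pics/wrist0.png")
e0=e+np.array([624.5,0,238.3])-robot.observe()["tool_pos"];print(needle(i0,(p,R,e0),247))
f=lambda i,x,y:cv2.resize(i[y-55:y+55,x-55:x+55],(400,400),interpolation=2)
cv2.imwrite("pics/c3.png",np.hstack([f(a,200,240),f(b,200,240)]))
E
```

```text
(array([563.09,  50.05, 225.  ]), np.float64(356.6786968467492), np.float32(87.68316), np.float32(226.00383), 90.10282135009766)
(array([563.76,  49.97, 198.4 ]), np.float64(44.325730745904714), np.float32(94.14887), np.float32(228.0), 90.37623596191406)
(array([562.83,  58.05, 225.  ]), np.float64(355.0588969432446), np.float32(102.17459), np.float32(226.07925), 145.74510192871094)
```

View pics/c3.png

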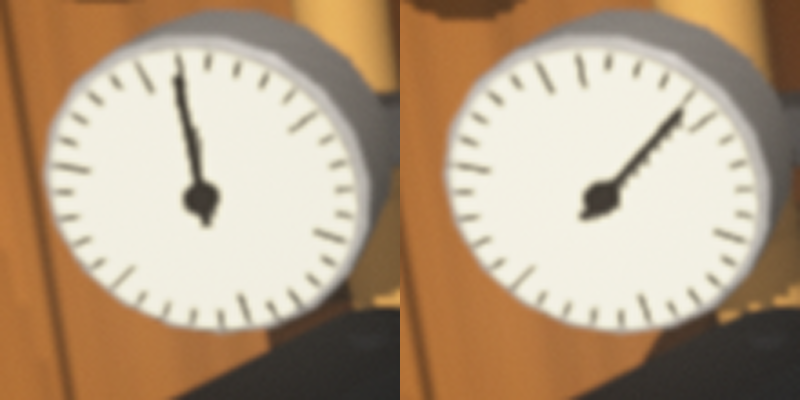

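Two dial crops: the needle is on 0 in the first and on about 4.3 marks in the second. The reader (zero at bearing 356.7°) gives 4.2 mm, which agrees. I need about 11 mm more.

```bash
python3 -m pendant '{"offset":[[0,0,-2],[0,0,-3],[0,0,-3],[0,0,-2],[0,0,-1],[0,0,0],[0,0,0]],"twist":[0,0,0,0,0,0,0],"jaw":[0,0,0,0,0,0,0]}'
python3 - <<'E'
from h import *
s=robot.observe();w=cam("wrist");im=robot.read_camera("wrist");cv2.imwrite("pics/w3.png",im)
zt=s["tool_pos"][2]-8.5
n=needle(im,w,zt);print(zt,s["contact_force"],n,np.radians((n[1]-356.7)%360)/.2)
E
```

```text
time: 3.62
tool_pos: [639.1, 56.1, 218.6]
ee_rot: [[-0.0, 1.0, 0.001], [1.0, 0.0, 0.0], [0.0, 0.001, -1.0]]
contact_force: [-0.7, 1.2, 5.4]
width: 0.001
210.14357409734293 [-0.71  1.15  5.43] (array([563.06,  49.5 , 188.14]), np.float64(158.69423890097232), np.float32(95.91352), np.float32(229.0), 90.3724594116211) 14.136664190421238
```

The dial reads 14.1 mm, about half. Next I'll back off to a pose that sees both the dial and the foot.

```bash
python3 -m pendant '{"offset":[[0,0,15],[0,0,30],[-13,-25,0],[-13,-25,0],[-13,-26,0],[0,0,0],[0,0,0],[0,0,0]],"twist":[0,0,0,0,0,0,0,0],"jaw":[0,0,1,1,1,1,1,1]}'
python3 - <<'E'
from h import *
s=robot.observe();w=cam("wrist");im=robot.read_camera("wrist");cv2.imwrite("pics/w4.png",im)
n=needle(im,w,210.1);print(s["contact_force"],n,np.radians((n[1]-356.7)%360)/.2)
# expected leg tips about foot for up-leg angle
th=np.radians(3.3);ex=np.array([np.cos(th),np.sin(th),0]);ez=np.array([0,0,1.])
ey=np.array([-np.sin(th),np.cos(th),0]);O=np.array([564.2,51,115.]);F=O-150*ey
print(F,proj(w,F))
for a in (-40,-20,0,20,40):print(a,proj(w,F+60*(ex*np.sin(np.radians(a))+ez*np.cos(np.radians(a)))))
E
```

```text
time: 4.68
tool_pos: [600.2, -18.6, 263.2]
ee_rot: [[-0.002, 1.0, -0.0], [1.0, 0.002, 0.001], [0.001, -0.0, -1.0]]
contact_force: [0.0, -0.2, -0.6]
width: 0.999
[ 0.03 -0.21 -0.57] (array([563.64,  50.35, 188.1 ]), np.float64(159.02728213735605), np.float32(117.37283), np.float32(226.98947), 81.73936462402344) 14.165727695553207
[572.83 -98.75 115.  ] [293.08 255.26]
-40 [249.16 280.01]
-20 [265.94 285.36]
0 [287.65 286.56]
20 [310.19 283.2 ]
40 [329.23 276.08]
```

View pics/w4.png

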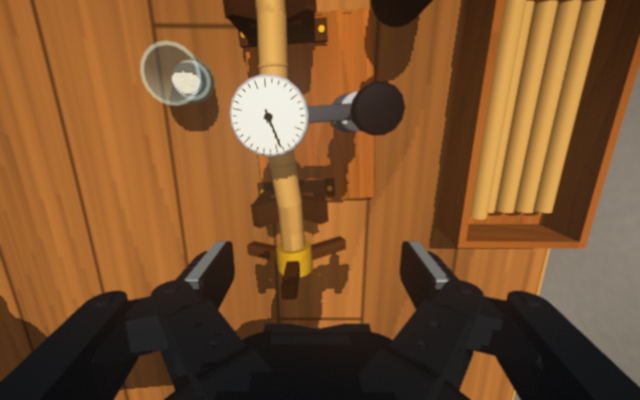

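The wrist view shows the needle near 14 marks, the foot's hub at (294,260), and one leg pointing almost straight up with its tip at about (290,290). Next I'll cage that leg between half-open fingers and push it towards +x.

```bash
python3 -m pendant '{"offset":[[-13,-40,0],[-14,-40,0],[0,0,-20],[0,0,-25],[0,0,-25],[0,0,-25],[0,0,-23],[0,0,0],[6,0,0],[6,0,0],[6,0,0],[6,0,0],[6,0,0],[6,0,0],[6,0,0],[6,0,0],[0,0,0]],"twist":[0,0,0,0,0,0,0,0,0,0,0,0,0,0,0,0,0],"jaw":[0.5,0.5,0.5,0.5,0.5,0.5,0.5,0.5,0.5,0.5,0.5,0.5,0.5,0.5,0.5,0.5,0.5]}' 30
python3 -m pendant '{"offset":[[-6,0,0],[0,0,30],[0,0,40],[0,0,47],[-8,20,0],[-8,20,0],[0,0,0],[0,0,0]],"twist":[0,0,0,0,0,0,0,0],"jaw":[0.5,0.5,0.5,1,1,1,1,1]}'
python3 - <<'E'
from h import *
s=robot.observe();w=cam("wrist");im=robot.read_camera("wrist");cv2.imwrite("pics/w5.png",im)
n=needle(im,w,210.1);print(s["tool_pos"],n,np.radians((n[1]-356.7)%360)/.2)
th=np.radians(3.3);ex=np.array([np.cos(th),np.sin(th),0]);ez=np.array([0,0,1.]);F=np.array([572.8,-98.8,115])
q=[proj(w,F+60*(ex*np.sin(np.radians(a))+ez*np.cos(np.radians(a)))) for a in range(-180,180,20)]
for a,p in zip(range(-180,180,20),q):print(a,p,end=' ')
u,v=proj(w,F).astype(int);cv2.imwrite("pics/c5.png",cv2.resize(im[v-40:v+80,u-80:u+80],(800,600),interpolation=2));print(u,v)
E
```

```text
time: 6.85
tool_pos: [621.8, -99.9, 145.3]
ee_rot: [[-0.0, 1.0, 0.001], [1.0, 0.0, -0.0], [-0.0, 0.001, -1.0]]
contact_force: [0.8, -0.1, -0.4]
width: 0.504
time: 7.85
tool_pos: [598.5, -60.0, 261.3]
ee_rot: [[-0.0, 1.0, -0.002], [1.0, 0.0, -0.0], [-0.0, -0.002, -1.0]]
contact_force: [-0.3, -0.4, -1.0]
width: 0.999
[598.45 -59.97 261.28] (array([563.64,  50.92, 188.1 ]), np.float64(190.7633744515799), np.float32(109.47879), np.float32(231.11066), 92.72754669189453) 16.93522420855357
-180 [297.78 204.37] -160 [281.46 206.09] -140 [265.83 209.46] -120 [252.11 214.37] -100 [241.77 220.62] -80 [236.55 227.78] -60 [238.23 235.08] -40 [248.02 241.4 ] -20 [265.6  245.41] 0 [288.43 246.04] 20 [312.14 243.02] 40 [332.08 237.07] 60 [345.09 229.53] 80 [350.18 221.84] 100 [348.05 215.03] 120 [340.21 209.71] 140 [328.3  206.14] 160 [313.75 204.37] 294 221
```

View pics/w5.png

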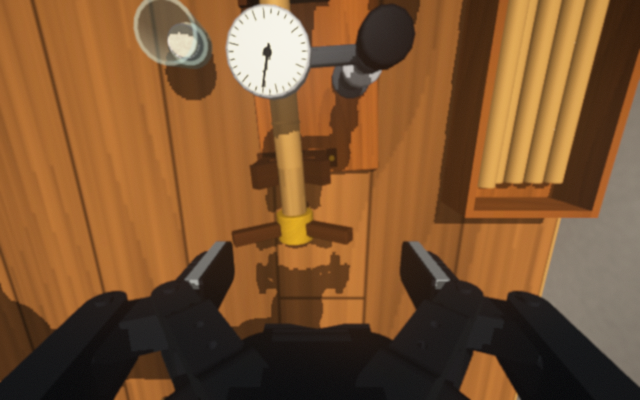

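View pics/c5.png

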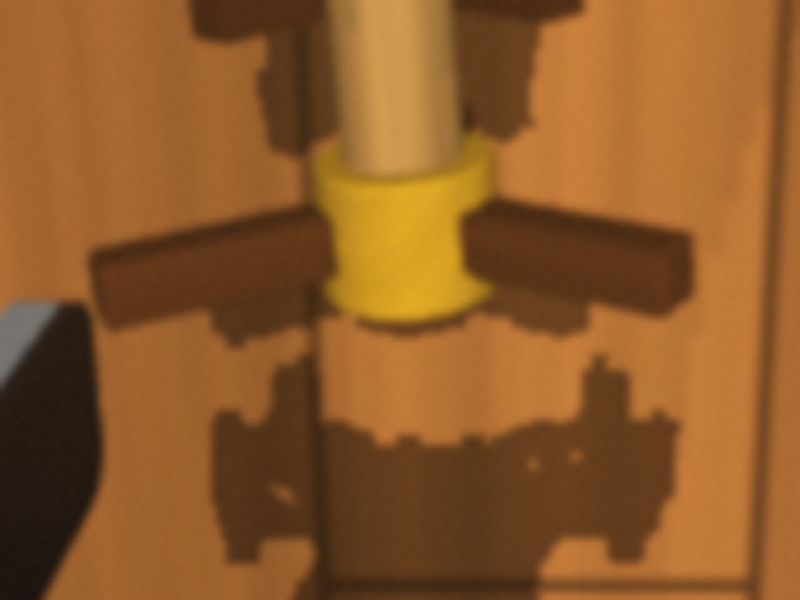

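Run:
```python
from h import *
w=cam("wrist")
th=np.radians(3.3);ex=np.array([np.cos(th),np.sin(th),0]);ez=np.array([0,0,1.]);ey=np.array([-np.sin(th),np.cos(th),0]);F=np.array([572.8,-98.8,115])
for a in (-80,-70,-60,30,40,50,60):
    A=np.radians(a);r=ex*np.sin(A)+ez*np.cos(A);t=ex*np.cos(A)-ez*np.sin(A)
    # outer tip corners in crop px
    print(a,[((proj(w,F+66*r+7*i*t+7*j*ey)-[214,181])*5).astype(int).tolist() for i in(-1,1) for j in (-1,1)])
```

```text
-80 [[90, 253], [81, 191], [82, 279], [72, 215]]
-70 [[83, 274], [73, 211], [87, 301], [77, 234]]
-60 [[85, 296], [75, 230], [103, 321], [92, 253]]
30 [[528, 352], [524, 278], [596, 330], [592, 258]]
40 [[585, 335], [581, 262], [641, 309], [638, 239]]
50 [[632, 314], [629, 243], [675, 287], [673, 218]]
60 [[669, 292], [667, 222], [698, 264], [696, 197]]
```

The crop shows two legs up to the sides. Their tips are at about (660,310) and (100,290) in the crop, so the marked leg is at about +57° and the other at about -63°. The reading rose from 14.2 to 16.9 mm, so a +x turn raises it, and the peak is somewhere near 57–95°. Next I'll press the right leg down with shut fingers to go past the peak.

```bash
python3 -m pendant '{"offset":[[10,-20,0],[10,-20,0],[0,0,0],[0,0,-30],[0,0,-35],[0,0,-25],[0,0,-6],[0,0,-6],[0,0,-6],[0,0,-6],[0,0,-6],[0,0,-6],[0,0,-6],[0,0,0],[0,0,30],[0,0,50],[0,0,52],[-10,20,0],[-10,20,0],[0,0,0]],"twist":[0,0,0,0,0,0,0,0,0,0,0,0,0,0,0,0,0,0,0,0],"jaw":[0,0,0,0,0,0,0,0,0,0,0,0,0,0,0,0,1,1,1,1]}'
python3 -m pendant '{"offset":[[0,0,0],[0,0,0]],"twist":[0,0],"jaw":[1,1]}'
cat >> h.py <<'E'
th=np.radians(3.3);ex=np.array([np.cos(th),np.sin(th),0]);ez=np.array([0,0,1.]);ey=np.array([-np.sin(th),np.cos(th),0]);F=np.array([572.8,-98.8,115])-2*ey
def look(name,angs):
    s=robot.observe();w=cam("wrist");im=robot.read_camera("wrist")
    n=needle(im,w,210.1);print(s["tool_pos"],s["time"],n[1],"mm",np.radians((n[1]-356.7)%360)/.2)
    o=proj(w,F).astype(int)-[80,40];cv2.imwrite(f"pics/{name}.png",im)
    cv2.imwrite(f"pics/{name}c.png",cv2.resize(im[o[1]:o[1]+120,o[0]:o[0]+160],(800,600),interpolation=2))
    for a in angs:
        A=np.radians(a);r=ex*np.sin(A)+ez*np.cos(A);t=ex*np.cos(A)-ez*np.sin(A)
        print(a,[((proj(w,F+66*r+7*i*t+7*j*ey)-o)*5).astype(int).tolist() for i in(-1,1) for j in (-1,1)])
E
python3 - <<'E'
from h import *
look("w6",[-50,-40,-30,-20,-10,70,80,90,100])
E
```

```text
time: 10.4
tool_pos: [598.0, -57.0, 261.5]
ee_rot: [[-0.004, 1.0, -0.002], [1.0, 0.004, 0.001], [0.001, -0.002, -1.0]]
contact_force: [1.3, 0.0, -0.9]
width: 0.851
time: 10.65
tool_pos: [598.8, -60.7, 261.7]
ee_rot: [[0.001, 1.0, -0.001], [1.0, -0.001, -0.0], [-0.0, -0.001, -1.0]]
contact_force: [-0.8, -0.4, 0.6]
width: 0.996
[598.84 -60.74 261.7 ] 10.65 178.41431765315147 mm 15.857565705311742
-50 [[104, 320], [94, 252], [136, 343], [126, 273]]
-40 [[129, 340], [119, 270], [175, 360], [165, 288]]
-30 [[166, 356], [156, 285], [225, 372], [216, 298]]
-20 [[214, 369], [204, 296], [284, 379], [275, 304]]
-10 [[271, 378], [262, 303], [349, 380], [341, 305]]
70 [[698, 271], [696, 204], [713, 244], [712, 179]]
80 [[712, 248], [710, 184], [715, 222], [713, 160]]
90 [[715, 227], [714, 164], [707, 202], [705, 142]]
100 [[709, 206], [708, 146], [691, 185], [689, 127]]
```

View pics/w6c.png

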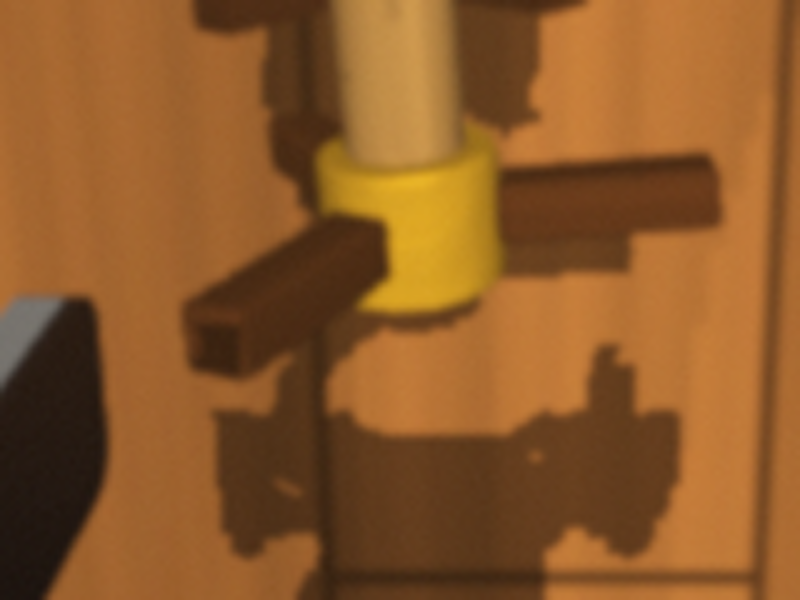

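The last crop shows the left leg's end face at about (215,345) and the right leg level, tip at (718,190). That puts the turn at about 92°, reading 15.9 mm. I now have readings of 14.17, 16.94 and 15.86 mm at 0°, 57° and 92°. A 5 mm cosine, with the ball-on-round effect, peaks at about 57°. So I need to turn back 35°, and will push the left leg to about -63° with the same caged-finger geometry.

```bash
python3 -m pendant '{"offset":[[-24,-20,0],[-24,-20,0],[0,0,-20],[0,0,-30],[0,0,-35],[0,0,-31],[0,0,0],[-5,0,0],[-5,0,0],[-5,0,0],[-5,-1,0],[-5,0,0],[-5,-1,0],[-3,0,0],[0,0,0]],"twist":[0,0,0,0,0,0,0,0,0,0,0,0,0,0,0],"jaw":[0.6,0.6,0.6,0.6,0.6,0.5,0.5,0.5,0.5,0.5,0.5,0.5,0.5,0.5,0.5]}' 30
python3 -m pendant '{"offset":[[6,0,0],[0,0,30],[0,0,40],[0,0,46],[38,21,0],[38,21,0],[0,0,0],[0,0,0]],"twist":[0,0,0,0,0,0,0,0],"jaw":[0.5,0.5,0.5,1,1,1,1,1]}'
python3 - <<'E'
from h import *
look("w7",[])
def legs(f):
    im=cv2.imread(f).astype(int)
    m=((im[...,2]<115)&(im[...,2]>45)&(im[...,2]-im[...,0]>25)&(im[...,2]>im[...,1]*1.55)).astype(np.uint8)
    m[:195]=0;m[258:]=0;m[:,:225]=0;m[:,365:]=0
    n,l,st,ce=cv2.connectedComponentsWithStats(m)
    for i in range(1,n):
        if st[i,4]>100:print(f,st[i],ce[i],cv2.minAreaRect(np.argwhere(l==i)[:,::-1].astype(np.float32)))
legs("pics/w5.png");legs("pics/w6.png");legs("pics/w7.png")
E
```

```text
time: 12.58
tool_pos: [517.5, -102.0, 146.2]
ee_rot: [[0.0, 1.0, -0.001], [1.0, -0.0, 0.0], [0.0, -0.001, -1.0]]
contact_force: [1.2, -0.3, 1.0]
width: 0.499
time: 13.58
tool_pos: [599.8, -60.3, 261.6]
ee_rot: [[0.0, 1.0, -0.002], [1.0, -0.0, -0.0], [-0.0, -0.002, -1.0]]
contact_force: [0.1, 0.1, 0.4]
width: 1.0
[599.81 -60.34 261.57] 13.575 190.60111249730213 mm 16.921064181789234
pics/w5.png [266 195  15  18 215] [272.9  202.32] ((273.0, 203.5), (17.0, 14.0), 90.0)
pics/w5.png [306 195  14  14 148] [312.46 200.55] ((312.5, 201.5), (13.0, 13.0), 90.0)
pics/w5.png [232 220  49  30 956] [258.13 235.38] ((257.2647399902344, 238.55886840820312), (27.406526565551758, 48.749656677246094), 75.96376037597656)
pics/w5.png [307 220  45  27 845] [328.11 233.25] ((328.2884826660156, 235.0576934814453), (46.0872917175293, 23.533935546875), 11.309932708740234)
pics/w6.png [ 250  195   58   63 1239] [271.83 233.76] ((267.9378356933594, 230.03622436523438), (62.47999954223633, 54.418060302734375), 59.74356460571289)
pics/w6.png [306 195  14  13 139] [312.05 200.09] ((312.5, 201.0), (12.0, 13.0), 90.0)
pics/w6.png [313 213  44  23 760] [332.52 223.19] ((334.3882141113281, 224.5470428466797), (21.244932174682617, 43.33352279663086), 85.60128784179688)
pics/w7.png [265 195  15  18 206] [271.88 202.25] ((272.0, 203.5), (17.0, 14.0), 90.0)
pics/w7.png [305 195  14  13 156] [311.22 200.54] ((311.5, 201.0), (12.0, 13.0), 90.0)
pics/w7.png [227 218  53  40 996] [256.03 235.64] ((254.10110473632812, 238.47039794921875), (28.113283157348633, 53.440982818603516), 73.68614959716797)
pics/w7.png [305 220  46  27 854] [326.78 233.09] ((326.84735107421875, 234.8937225341797), (46.645301818847656, 23.643693923950195), 10.885527610778809)
```

The reading is back at 16.92 mm and the legs match the earlier 57° picture. As a check on the peak from the other flank, I'll turn to about 22°, where 15.86 mm is expected if 57° is right.

```bash
python3 -m pendant '{"offset":[[8,-19,0],[8,-20,0],[0,0,-20],[0,0,-30],[0,0,-35],[0,0,-31],[0,0,0],[-5,0,0],[-5,0,0],[-5,0,0],[-5,0,0],[-5,0,0],[-5,0,0],[-3,0,0],[0,0,0]],"twist":[0,0,0,0,0,0,0,0,0,0,0,0,0,0,0],"jaw":[0.6,0.6,0.6,0.6,0.6,0.5,0.5,0.5,0.5,0.5,0.5,0.5,0.5,0.5,0.5]}' 30
python3 -m pendant '{"offset":[[3,0,0],[0,0,30],[0,0,40],[0,0,46],[8,20,0],[6,20,0],[0,0,0],[0,0,0]],"twist":[0,0,0,0,0,0,0,0],"jaw":[0.5,0.5,0.5,1,1,1,1,1]}'
python3 - <<'E'
from h import *
look("w8",[5,10,15,20,25,30,35])
E
```

```text
time: 15.5
tool_pos: [582.4, -99.0, 146.1]
ee_rot: [[0.0, 1.0, -0.001], [1.0, -0.0, 0.0], [0.0, -0.001, -1.0]]
contact_force: [-0.1, -0.0, -0.1]
width: 0.502
time: 16.5
tool_pos: [599.5, -59.2, 261.0]
ee_rot: [[-0.0, 1.0, -0.002], [1.0, 0.0, -0.0], [-0.0, -0.002, -1.0]]
contact_force: [-0.1, -0.5, 0.2]
width: 0.998
[599.46 -59.2  260.99] 16.5 174.47217584292358 mm 15.513548934466712
5 [[365, 385], [358, 310], [447, 377], [441, 302]]
10 [[399, 382], [392, 307], [480, 372], [474, 297]]
15 [[432, 379], [426, 304], [511, 365], [507, 291]]
20 [[466, 374], [460, 299], [542, 357], [538, 283]]
25 [[498, 368], [493, 294], [570, 348], [567, 275]]
30 [[529, 360], [525, 287], [597, 338], [593, 266]]
35 [[559, 352], [555, 279], [621, 328], [618, 257]]
```

View pics/w8c.png

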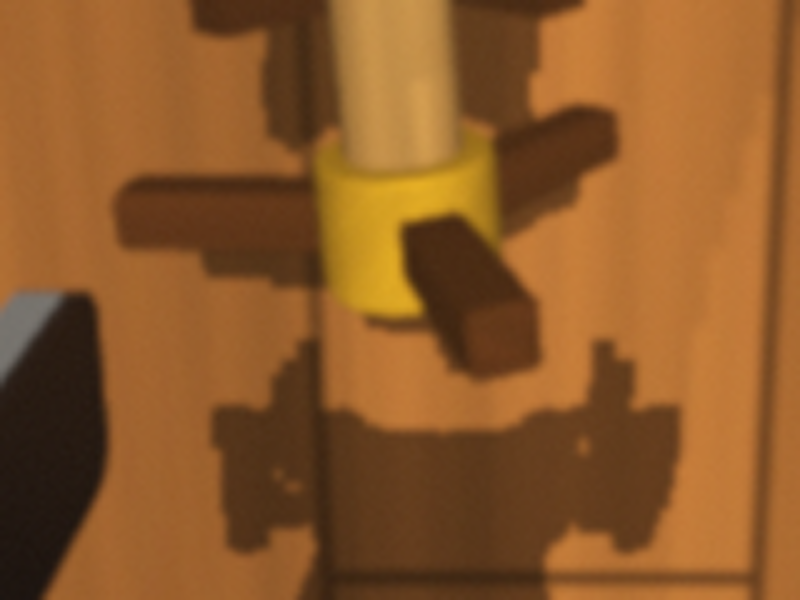

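The crop shows the up leg's end face centred at (503,338), so about 20–21°, reading 15.5 mm. The 15.86 mm level lies at about 26° and 92–95°, so the midpoint, and the peak, is about 59°. I'll turn there now.

```bash
python3 -m pendant '{"offset":[[-5,-20,0],[-6,-20,0],[0,0,-20],[0,0,-30],[0,0,-35],[0,0,-31],[0,0,0],[5,0,0],[5,0,0],[5,0,0],[5,0,0],[5,0,0],[5,0,0],[3,0,0],[2,0,0],[0,0,0]],"twist":[0,0,0,0,0,0,0,0,0,0,0,0,0,0,0,0],"jaw":[0.6,0.6,0.6,0.6,0.6,0.5,0.5,0.5,0.5,0.5,0.5,0.5,0.5,0.5,0.5,0.5]}' 30
python3 -m pendant '{"offset":[[-6,0,0],[0,0,30],[0,0,40],[0,0,46],[-9,20,0],[-8,20,0],[0,0,0],[0,0,0]],"twist":[0,0,0,0,0,0,0,0],"jaw":[0.5,0.5,0.5,1,1,1,1,1]}'
python3 - <<'E'
from h import *
look("w9",[])
for f in("pics/w5.png","pics/w7.png","pics/w9.png"):
    im=cv2.imread(f).astype(int)
    m=((im[...,2]<115)&(im[...,2]>45)&(im[...,2]-im[...,0]>25)&(im[...,2]>im[...,1]*1.55)).astype(np.uint8)
    m[:210]=0;m[258:]=0;m[:,:300]=0;m[:,365:]=0
    n,l,st,ce=cv2.connectedComponentsWithStats(m)
    for i in range(1,n):
        if st[i,4]>100:print(f,st[i],ce[i],cv2.minAreaRect(np.argwhere(l==i)[:,::-1].astype(np.float32)))
E
```

```text
time: 18.55
tool_pos: [624.3, -98.9, 146.4]
ee_rot: [[-0.0, 1.0, 0.001], [1.0, 0.0, 0.0], [0.0, 0.001, -1.0]]
contact_force: [-0.5, -0.5, 0.5]
width: 0.5
time: 19.55
tool_pos: [600.5, -59.0, 261.3]
ee_rot: [[-0.0, 1.0, -0.002], [1.0, 0.0, -0.0], [-0.0, -0.002, -1.0]]
contact_force: [-0.1, 0.5, -1.1]
width: 0.998
[600.51 -58.99 261.31] 19.55 190.1304863304747 mm 16.87999430100334
pics/w5.png [307 220  45  27 845] [328.11 233.25] ((328.2884826660156, 235.0576934814453), (46.0872917175293, 23.533935546875), 11.309932708740234)
pics/w7.png [305 220  46  27 854] [326.78 233.09] ((326.84735107421875, 234.8937225341797), (46.645301818847656, 23.643693923950195), 10.885527610778809)
pics/w9.png [306 221  46  26 839] [327.26 233.59] ((327.8103332519531, 235.2530517578125), (46.34060287475586, 22.756784439086914), 9.211027145385742)
```

Run:
```python
from h import *
a=cv2.imread("pics/scene0.png").astype(int);b=robot.read_camera("scene").astype(int)
for n,(u,v) in dict(tealight=(364,230),bottle=(316,293),dish=(368,293),mallet=(257,137)).items():
    print(n,abs(a-b)[v-14:v+14,u-14:u+14].mean())
s=robot.observe();print(s["time"],s["contact_force"]);robot.close_job()
```

```text
tealight 1.8737244897959184
bottle 3.516581632653061
dish 1.4421768707482994
mallet 10.81547619047619
19.65 [-0.02 -0.16  0.29]
the job is handed in; nothing more can be done
```

The stem is lying in its V blocks with the high side of its bow facing up, to within about 3–5°. The plunger is still pressing on it. I handed the job in at 19.7 s with the gripper touching nothing.

- **Plunger:** I pressed the knob down until the dial read 14.1 mm of the 30 mm travel, then backed off.
- **Finding the high side:** I turned the stem by its legs and read the dial at four angles: 14.2 mm at 0°, 15.5 mm at about 20°, 16.9 mm at 57° and 15.9 mm at about 92–95°. These put the high side at about 57–60°, and I left the stem at about 58°.
- **Final reading:** The dial reads 16.88 mm, against 16.94 and 16.92 mm at 57° on the two earlier stops. These agree within reading error, and the dial is nearly flat at the peak, so the angle rests on the readings either side of it.
- **Which flank:** A plain cosine fitted to the first three points gave a less consistent peak, between 53° and 64°. Allowing for the ball tip rolling off the round stem, and adding the fourth reading, brought it to about 57–60°.
- **Other objects:** Before-and-after pictures of the tealight, bottle and dish barely differ. The mallet patch differed more (about 11 grey levels). I never went near the mallet, so I think it is the arm's shadow, but I did not look at it to confirm. I did not check the yoga blocks.

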